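Press a heat sink's push pins home crosswise

TASK

The finned heat sink on the green main board is fastened by four push pins with round white heads, one at each corner. With the closed fingertips press them home one at a time, each fully down to its stop, crosswise so that the sink seats evenly: first the pin at the corner between the metal ports and the two blue memory slots, then the one diagonally opposite, then the remaining two in either order. Press gently, as the board is easily cracked, pick nothing up, and leave the board and the things around it where they lie.

Things in the scene. Friction and masses are not known exactly. Their poses are not given: they have to be found in the camera images.
- board: green main board, 170 x 170 mm, loose, 0.8 kg, on 10 mm standoffs (upper face 11.6 mm above the bench), at any yaw; origin on the bench under its centre, z up. Metal ports (up to 16 mm tall) along its -x edge, two blue memory slots along +y, black slot along -y, cream power connector on +x. In its middle a finned heat sink in a black frame, a push pin at each corner; nothing on it is taller than the pins
- sink_center (a point): centre of the 58 x 58 mm aluminium heat sink at the height of its fin tops, 36 mm above the bench, below the pin heads even when these are home. Obstacle: the fixed microscope to the right takes up x 0.53 to 0.80, y -0.39 to -0.19, heights 0.13 to 0.36 m; swing past in front of it
- ports_edge (a point): middle of the row of metal ports on the board's -x edge, 76 mm from its centre, at the board's upper face
- memory_edge (a point): between the two blue memory slots on the board's +y edge, 71 mm from its centre, at the board's upper face
- pin_1_top (a point): centre of the top of a push pin's round white head (15 mm wide, 8 mm tall, on a black shaft), at (-37.5, +37.5) mm in the board's frame: the corner between the metal ports and the blue memory slots; to be pressed first. 48.5 to 50 mm above the bench at the start, 42 mm once home; it moves down with the pin
- pin_1 (a joint): how far pin_1 is pushed in (m): 0 to 0.0015 at the start, 0.008 = home, its stop; from 0.0065 it counts as home. Its barbs drag with about 4.5 N all the way, and it stays wherever it is left. The springy frame corner under it gives about 1 mm per 5 N, at most 4 mm, and springs back, so the head can dip to 38 mm while pressed
- pin_2_top (a point): centre of the top of a push pin's round white head (15 mm wide, 8 mm tall, on a black shaft), at (+37.5, -37.5) mm in the board's frame: diagonally opposite pin_1; to be pressed second. 48.5 to 50 mm above the bench at the start, 42 mm once home; it moves down with the pin
- pin_2 (a joint): how far pin_2 is pushed in (m): 0 to 0.0015 at the start, 0.008 = home, its stop; from 0.0065 it counts as home. Its barbs drag with about 4.5 N all the way, and it stays wherever it is left. The springy frame corner under it gives about 1 mm per 5 N, at most 4 mm, and springs back, so the head can dip to 38 mm while pressed
- pin_3_top (a point): centre of the top of a push pin's round white head (15 mm wide, 8 mm tall, on a black shaft), at (+37.5, +37.5) mm in the board's frame: one of the remaining two. 48.5 to 50 mm above the bench at the start, 42 mm once home; it moves down with the pin
- pin_3 (a joint): how far pin_3 is pushed in (m): 0 to 0.0015 at the start, 0.008 = home, its stop; from 0.0065 it counts as home. Its barbs drag with about 4.5 N all the way, and it stays wherever it is left. The springy frame corner under it gives about 1 mm per 5 N, at most 4 mm, and springs back, so the head can dip to 38 mm while pressed
- pin_4_top (a point): centre of the top of a push pin's round white head (15 mm wide, 8 mm tall, on a black shaft), at (-37.5, -37.5) mm in the board's frame: one of the remaining two. 48.5 to 50 mm above the bench at the start, 42 mm once home; it moves down with the pin
- pin_4 (a joint): how far pin_4 is pushed in (m): 0 to 0.0015 at the start, 0.008 = home, its stop; from 0.0065 it counts as home. Its barbs drag with about 4.5 N all the way, and it stays wherever it is left. The springy frame corner under it gives about 1 mm per 5 N, at most 4 mm, and springs back, so the head can dip to 38 mm while pressed
- paste_cup: light blue paste cup, 30 mm wide, 34 mm tall, loose, beside the board's power connector edge; origin under its centre; bystander
- screw_dish: round white screw dish, 54 mm wide, 31 mm tall, loose, beside the board's expansion slot edge; origin under its centre; bystander
- vial_white: white vial with a cap, 27 mm wide, 56 mm tall, loose, beside the board's memory slot edge; origin under its centre; bystander
- tweezers: steel tweezers, 113 x 11 x 8 mm along their y, loose, beside the board's port edge; origin under their centre; bystander

How it is judged:
On the way, in this order (a step that is already met when the one before it is completed fails the run):
1. the pin between the ports and the memory slots is home (value of joint pin_1 above 0.0065 m), for 0.1 s.
2. the pin diagonally opposite is home (value of joint pin_2 above 0.0065 m), for 0.1 s.
3. one of the remaining two pins is home (value of joint any of pin_3, pin_4 above 0.0065 m), for 0.1 s.
4. the last pin is home (value of joint each of pin_3, pin_4 above 0.0065 m), for 0.1 s.
At the end, for the whole second after the job is handed in: All four pins stand home (pushed in 6.5 mm or more of their 8 mm), the board lies flat and still on the bench within 25 mm of where it was, and the cup, dish, vial and tweezers are upright within 15 mm of where they were (all of step 4 and value of joint each of pin_1, pin_2 above 0.0065 m and angle between board's own z axis and vertical below 0.03 rad and height (world z) of board below 0.004 m and linear speed of board below 0.01 m/s and distance of each of ports_edge, memory_edge from where it was at the start of the episode below 0.025 m and distance of each of paste_cup, screw_dish, vial_white, tweezers from where it was at the start of the episode below 0.015 m and angle between each of paste_cup, screw_dish, vial_white, tweezers's own z axis and vertical below 0.3 rad); the robot touches nothing.
It fails at once if the board or anything on it is pressed with more than 30 N (contact force between any of the fingers, the arm and board above 30 N).
It fails at once if the board is lifted off the bench (10 mm) or tipped (height (world z) of board above 0.01 m or angle between board's own z axis and vertical above 0.12 rad).
It fails at once if the board is shoved or turned by more than 25 mm (distance of any of ports_edge, memory_edge from where it was at the start of the episode above 0.025 m).
It fails at once if the cup, dish, vial or tweezers are lifted, knocked over or moved by more than 15 mm (distance of any of paste_cup, screw_dish, vial_white, tweezers from where it was at the start of the episode above 0.015 m or angle between any of paste_cup, screw_dish, vial_white, tweezers's own z axis and vertical above 0.3 rad).
It also fails if it takes over 48 s, if anything falls off the work surface, if the arm or the gripper's body presses on something with over 40 N, if the wrist force passes 120 N, or if a joint passes its speed limit or range.

ROBOT

A 7-joint arm with a two-finger parallel gripper is mounted at the origin on a cart in front of the work surface, level with it; the furniture and walls round the work are solid. World frame = base frame: x ahead of the robot, y to its left, z up, the work surface at z = 0. Lengths are in m, angles in rad, forces in N, time in s.
With the tool pointing down it reaches from about 0.35 to 0.9 m from the base axis. Payload 19.9 kg.
Tool frame: the origin (TCP) lies between the finger pads; the fingertips stand 22 mm ahead of it and the grasp point (between the pads) lies 3 mm ahead of it; z points along the fingers, y is the line along which they close (so a half turn about z gives the same grasp; the last joint's range is limited). The gripper opens to 85 mm and grips with 20 to 120 N. Pads are 22 mm wide; open, the fingers measure 114 mm over their backs; the gripper's body (76 mm by 85 mm) begins 54 mm behind the grasp point. The pads swing forward as they close: fully open they stand 13 mm farther back than shut.
Start: joints at [-1.353, 0.417, -0.01, 1.614, 0.005, 1.111, -0.053], TCP at [0.161, 0.604, 0.221] pointing down, gripper open.
Joint ranges: [-2.81, 2.81], [-0.39, 2.02], [-1.27, 1.25], [0.06, 2.57], [-1.19, 4.33], [0.19, 2], [-2.82, 2.82]. Speed limits (rad/s): [1.89, 1.89, 2.39, 2.39, 3.01, 3.01, 3.01].

INTERFACE

Orientations are given as a rotation vector (axis times angle).
In Python, from plant import readout, eyes, job_done gives the robot as it stands.
- The arm moves only by the tool carry_out, never from a script. Its argument "series" is text: rows parted by semicolons, each of 7 numbers parted by spaces: the turn, a rotation vector about the tool's x, y, z in degrees, then the shift along the tool's x, y, z in cm, then the closure, from -1 (fully open) to 1 (shut), so that 0 is half open. In form: ax ay az x y z jaw; .... A call has exactly 10 rows; each row shifts and turns the commanded pose from where the row before left it, along the tool's axes as they then stand; what a row does not reach is not made up. A row lasts 1/10 s, in which the tool goes at most 50 mm and 8.59 degrees, less where a joint would pass 70% of its speed; a pose out of reach is approached as far as the arm can. A call is refused whole if a number of a shift passes 5 or a number of a turn 8.59, either way. A call with a gripper value outside its range is refused whole. The fingers move at their own pace and stop on an object; "grip_force" is the grip in N (left out, the last holds). Time passes only in rows, so rows that do not move let the fingers close, or fill a call up. It gives the time, the measured TCP pose, the force, the opening and the grip force at its end, in the units of the state.
- readout.observe(): the state, without advancing time (a new reading comes with each control period).
- eyes.get_image(name): name is "scene" or "top" or "wrist"; returns (picture, depth): 400x640x3 uint8, red, green, blue; 400x640 float32, m along the optical axis (not along the pixel's ray), 0 where there is no reading.
- eyes.camera_params(name): a dict with "camera_matrix" (3x3 intrinsics, pixels), "extrinsics" (4x4, takes a point from camera to world coordinates). Camera axes: x right, y down, z forward; pixel columns grow to the right and rows downward; lengths in m; the calibration is good to about 2 mm. A picture is of the moment at which its call begins: read the wrist's pose just before it. camera_params takes no time and is no camera call; for the wrist camera it gives the pose at the moment of the call.
- job_done(): hands the job in; it is judged then, once.
Trained networks look in the newest picture that a camera, given by its name, has taken for a name from the list of things; names that differ only in an ending like _2 or _b are one class to them, and where a whole thing is asked for, a point or a joint stands for the part that bears it (a point fixed in the world has none). Each returns a list of dicts, best first, with "score" (0 to 1); they miss things now and then, are a little off and sometimes report something else, mostly with a low value. They report only what shows in the picture. A call takes as long as a camera call.
- eyes.masks_of(camera, thing): "region" (400x640 bool, what is visible of it) and "box" ([left, top, right, bottom] in pixels, round what is visible of it).
The state is a dict: "time": time; "q": joint angles; "qvel": joint speeds; "joint_efforts": joint torques, N m; "tcp_pos": TCP position; "ee_rot": TCP orientation; "wrist_force": force on the tool from outside, world axes, zero at the start; "moment": the same for the moment, N m; "finger_gap": finger opening in m; "finger_force": force on a finger pad.
Only numpy, scipy, OpenCV 4.12 (cv2) and the standard library are available. Lean on these libraries where they do the work, as an engineer would, in place of code of your own. Each camera call takes 0.05 s, during which the arm holds its last target. There are 200 camera calls.

## Working session

There is one attempt and no reset: what is moved stays moved. The work goes in short steps, Python scripts to look and compute and a tool call to move; the robot and the scene stay as the last step left them, time stands still between calls to the robot, and variables do not carry over. Pictures are saved under pics/ and viewed, at most 10 in all, crops included, and the job is handed in when it is done.

Besides the shell and the picture viewer there is one more tool, called as a command line: name --argument value ..., lists and objects as JSON in quotes. carry_out: Moves the arm, as the interface text tells. Its arguments: {"type":"object","properties":{"series":{"type":"string"},"grip_force":{"type":"number"}},"required":["series"]}

```bash
mkdir -p pics; cat > h.py <<'E'
import numpy as np, cv2
from plant import readout, eyes, job_done
def cam(n):
    p=eyes.camera_params(n); img,d=eyes.get_image(n)
    return img,d,np.array(p["camera_matrix"]),np.array(p["extrinsics"])
def world(d,K,T):
    v,u=np.mgrid[0:d.shape[0],0:d.shape[1]]
    P=np.stack([(u-K[0,2])/K[0,0]*d,(v-K[1,2])/K[1,1]*d,d],-1)
    return P@T[:3,:3].T+T[:3,3]
E
python3 - <<'E'
from h import *
s=readout.observe(); print(s["time"],s["tcp_pos"],s["ee_rot"],s["finger_gap"])
for n in ["top","scene"]:
    img,d,K,T=cam(n); cv2.imwrite(f"pics/{n}.png",img[:,:,::-1]); W=world(d,K,T)
    print(n,T[:3,3].round(3))
    for t in ["pin_1_top","ports_edge","board","sink_center","paste_cup","vial_white"]:
        for m in eyes.masks_of(n,t)[:6]:
            r=m["region"]&(d>0)
            if r.any(): print(t,round(m["score"],2),np.array(m["box"]).round(),np.median(W[r],0).round(4))
E
```

```text
0.0 [0.16049989 0.60366562 0.2207435 ] [-4.07016295e-01 -3.11506277e+00  1.95061381e-03] 0.08537010746976065
top [0.474 0.136 0.894]
ports_edge 0.86 [311. 172. 397. 262.] [0.5486 0.0617 0.0128]
board 0.93 [309. 172. 401. 264.] [0.5484 0.0617 0.0127]
sink_center 0.58 [311. 174. 400. 265.] [0.5483 0.062  0.0127]
paste_cup 0.57 [309. 171. 400. 266.] [0.5493 0.0614 0.0127]
paste_cup 0.45 [399. 223. 409. 235.] [ 0.5213 -0.0477  0.0289]
vial_white 0.58 [343. 156. 353. 176.] [0.6633 0.0763 0.0542]
vial_white 0.43 [309. 174. 401. 264.] [0.5484 0.0618 0.0127]
scene [ 0.215 -0.353  0.687]
pin_1_top 0.37 [349. 269. 363. 288.] [ 0.5192 -0.0496  0.0284]
ports_edge 0.88 [290. 205. 387. 283.] [0.5413 0.0511 0.0141]
ports_edge 0.52 [286. 202. 334. 219.] [0.5677 0.1752 0.0048]
board 0.7 [286. 204. 386. 285.] [0.5417 0.052  0.0138]
sink_center 0.95 [287. 207. 390. 285.] [0.5414 0.0511 0.014 ]
paste_cup 0.59 [350. 270. 365. 287.] [ 0.5194 -0.0496  0.0287]
vial_white 0.53 [365. 196. 378. 219.] [0.6616 0.0693 0.0406]
```

```bash
python3 - <<'E'
import cv2
a=cv2.imread("pics/top.png")[140:290,280:440]
cv2.imwrite("pics/topc.png",cv2.resize(a,None,fx=5,fy=4*1.0,interpolation=cv2.INTER_CUBIC)[:600])
E
```

```text
(no output)
```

View pics/topc.png

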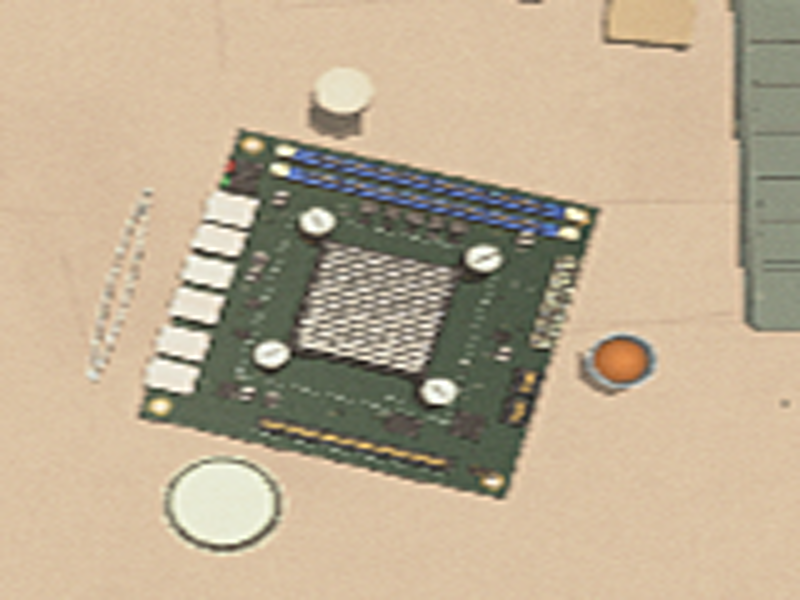

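Top view: ports on the left and memory slots at the upper edge, so pin_1 is at full-picture (343,195), pin_2 (368,238), pin_3 (377,204.5) and pin_4 (334,228.5). The cup, dish, vial and tweezers all lie clear of the pins.

```bash
cat >> h.py <<'E'
from scipy.spatial.transform import Rotation as R
def pix2w(uv,z,K,T):
    r=T[:3,:3]@np.array([(uv[0]-K[0,2])/K[0,0],(uv[1]-K[1,2])/K[1,1],1]); return T[:3,3]+r*(z-T[2,3])/r[2]
def togo(p,s=None):
    s=s or readout.observe(); return 100*R.from_rotvec(s["ee_rot"]).as_matrix().T@(np.array(p)-s["tcp_pos"])
E
python3 - <<'E'
from h import *
p=eyes.camera_params("top");K=np.array(p["camera_matrix"]);T=np.array(p["extrinsics"])
P={k:pix2w(uv,.0495,K,T) for k,uv in dict(p1=(343.4,195.2),p2=(367.6,237.7),p3=(376.6,204.5),p4=(334.2,228.5)).items()}
for k in P: print(k,P[k].round(4))
c=sum(P.values())/4;print("c",c.round(4),"side",[np.linalg.norm(P[a]-P[b]).round(4) for a,b in [("p1","p3"),("p3","p2"),("p2","p4"),("p4","p1")]])
x=P["p3"]-P["p1"]+P["p2"]-P["p4"];print("yaw",np.degrees(np.arctan2(x[1],x[0])))
s=readout.observe();print(R.from_rotvec(s["ee_rot"]).as_matrix().round(3))
print(togo(c+[0,0,.17]))
w=eyes.camera_params("wrist");E=np.array(w["extrinsics"]);M=R.from_rotvec(s["ee_rot"]).as_matrix()
print("cam in tool",M.T@(E[:3,3]-s["tcp_pos"]),M.T@E[:3,2],np.array(w["camera_matrix"])[0,0])
E
```

```text
p1 [0.5957 0.0865 0.0495]
p2 [0.5037 0.0353 0.0495]
p3 [0.5754 0.0149 0.0495]
p4 [0.5234 0.1068 0.0495]
c [0.5495 0.0609 0.0495] side [np.float64(0.0745), np.float64(0.0745), np.float64(0.0741), np.float64(0.0751)]
yaw -105.64119273988068
[[-0.966  0.257  0.   ]
 [ 0.257  0.966 -0.   ]
 [-0.    -0.    -1.   ]]
[-51.54556669 -42.49792437   0.19166441]
cam in tool [ 0.07728898  0.00041837 -0.15272893] [-3.00704410e-01 -9.48897449e-04  9.53716917e-01] 333.09671273719874
```

carry_out --series "0 0 0 -1.5 -1.2 0 1;0 0 0 -3 -2.5 0 1;0 0 0 -3.5 -2.9 0 1;0 0 0 -3.5 -2.9 0 1;0 0 0 -3.5 -2.9 0 1;0 0 0 -3.5 -2.9 0 1;0 0 0 -3.5 -2.9 0 1;0 0 0 -3.5 -2.9 0 1;0 0 0 -3.5 -2.9 0 1;0 0 0 -3.5 -2.9 0 1" --grip_force 40

```text
time: 1.7
tcp_pos: [0.4064, 0.2589, 0.2217]
ee_rot: [0.407, 3.115, 0.001]
wrist_force: [0.6, 0.8, 0.3]
finger_gap: -0.0004
finger_force: 0.0
```

carry_out --series "0 0 0 -3.5 -2.9 0 1;0 0 0 -3.5 -2.9 0 1;0 0 0 -3.5 -2.9 0 1;0 0 0 -3.5 -2.9 0 1;0 0 0 -3 -2.4 0 1;0 0 0 -1.5 -1.2 0 1;0 0 0 0 0 0 1;0 0 0 0 0 0 1;0 0 0 0 0 0 1;0 0 0 0 0 0 1"

```text
time: 2.7
tcp_pos: [0.5449, 0.0672, 0.2215]
ee_rot: [-0.405, -3.115, -0.0]
wrist_force: [-0.2, -0.1, -0.0]
finger_gap: 0.0005
finger_force: 0.0
```

```bash
python3 - <<'E'
from h import *
s=readout.observe();print(s["time"],s["tcp_pos"],s["ee_rot"],s["finger_gap"],s["wrist_force"])
img,d,K,T=cam("wrist");cv2.imwrite("pics/w1.png",img[:,:,::-1]);np.savez("w1.npz",d=d,K=K,T=T)
for m in eyes.masks_of("wrist","pin_1_top")[:8]: print(m["score"],m["box"],m["region"].sum())
E
```

```text
2.7 [0.54491494 0.06715321 0.2214934 ] [-4.04521527e-01 -3.11540723e+00 -4.70573734e-04] 0.0005182563500869635 [-0.24503932 -0.13406129 -0.04721321]
0.54 [340.2, 213.8, 355.2, 223.1] 184
```

View pics/w1.png

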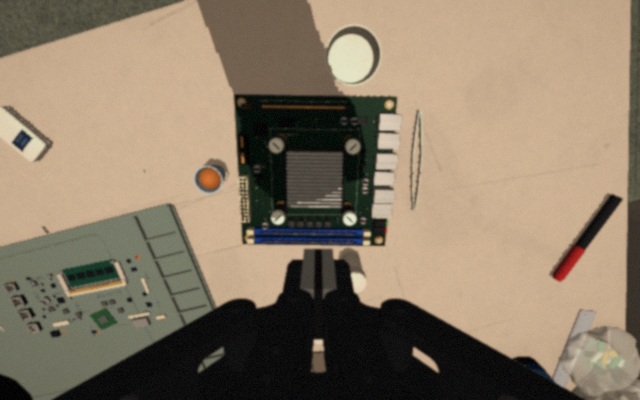

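The wrist view confirms the layout: pin_1 (349,218), between the ports (right) and the blue slots (bottom); pin_2 (276,146), pin_3 (278,217), pin_4 (352,146).

```bash
python3 - <<'E'
from h import *
z=np.load("w1.npz");d,K,T=z["d"],z["K"],z["T"];img=cv2.imread("pics/w1.png");hsv=cv2.cvtColor(img,cv2.COLOR_BGR2HSV)
W=world(d,K,T)
P={}
for k,(u,v) in dict(p1=(349,218),p2=(276,146),p3=(278,217),p4=(352,146)).items():
    m=np.zeros(d.shape,bool);m[v-10:v+11,u-11:u+12]=1
    m&=(W[...,2]>.043)&(W[...,2]<.056)
    vv,uu=np.nonzero(m);c=(uu.mean(),vv.mean());zz=np.median(W[m][:,2])
    P[k]=pix2w(c,.0492,K,T);print(k,c,m.sum(),zz,P[k].round(4))
c=sum(P.values())/4;print("c",c.round(4),"side",[np.linalg.norm(P[a]-P[b]).round(4) for a,b in [("p1","p3"),("p3","p2"),("p2","p4"),("p4","p1")]])
x=P["p3"]-P["p1"]+P["p2"]-P["p4"];print("yaw",np.degrees(np.arctan2(x[1],x[0])))
for k in P: print(k,togo(P[k]+[0,0,.022]).round(2))
E
```

```text
p1 (np.float64(348.6484848484848), np.float64(217.5151515151515)) 165 0.0488527375149565 [0.594  0.0874 0.0492]
p2 (np.float64(275.5130890052356), np.float64(144.8062827225131)) 191 0.049546756506819334 [0.5028 0.0358 0.0492]
p3 (np.float64(277.2682926829268), np.float64(216.4939024390244)) 164 0.04882752991121417 [0.5741 0.016  0.0492]
p4 (np.float64(352.0218579234973), np.float64(145.98360655737704)) 183 0.048878400952951206 [0.5228 0.1074 0.0492]
c [0.5484 0.0617 0.0492] side [np.float64(0.0741), np.float64(0.074), np.float64(0.0743), np.float64(0.074)]
yaw -105.62246176254098
p1 [-4.21  3.23 15.04]
p2 [ 3.3  -4.08 15.03]
p3 [-4.11 -4.18 15.03]
p4 [ 3.19  3.35 15.04]
```

carry_out --series "0 0 0 -1.45 1.09 1 1;0 0 0 -1.45 1.09 2 1;0 0 0 -1.43 1.08 2 1;0 0 0 0 0 2 1;0 0 0 0 0 2 1;0 0 0 0 0 2 1;0 0 0 0 0 2 1;0 0 0 0 0 0.9 1;0 0 0 0 0 0 1;0 0 0 0 0 0 1"

```text
time: 3.8
tcp_pos: [0.5958, 0.0866, 0.0832]
ee_rot: [0.407, 3.114, 0.0]
wrist_force: [-0.2, 0.0, 0.4]
finger_gap: -0.0001
finger_force: 0.0
```

```bash
python3 - <<'E'
from h import *
s=readout.observe();print(s["time"],s["tcp_pos"],s["ee_rot"],s["finger_gap"],s["wrist_force"],togo([.5952,.0873,.062]))
img,d,K,T=cam("wrist")
t=(np.linalg.inv(T)@np.r_[s["tcp_pos"]+[0,0,-.022],1])[:3];q=K@t;print(q[:2]/q[2])
cv2.imwrite("pics/w2.png",cv2.resize(img[150:350,200:460,::-1],None,fx=3,fy=3))
E
```

```text
3.8 [0.59584799 0.08663605 0.08316734] [4.06683621e-01 3.11446613e+00 2.53706654e-04] -0.00011896463906826461 [-0.23157966  0.0171488   0.37405281] [0.08107198 0.04700218 2.11669239]
[317.37917555 238.83091783]
```

View pics/w2.png

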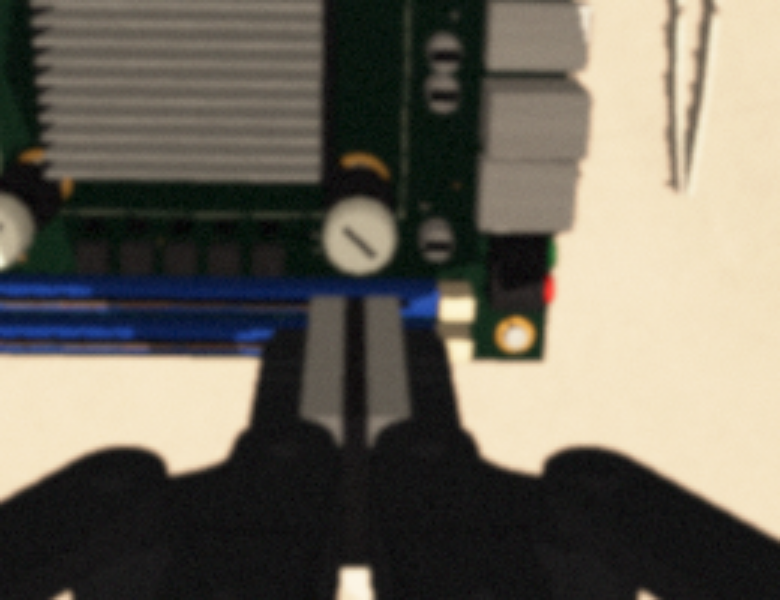

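The fingertips end at crop (355,297), just short of the pin_1 head at (359,236). I'll check the tip geometry against the depth.

```bash
python3 - <<'E'
from h import *
s=readout.observe()
img,d,K,T=cam("wrist");W=world(d,K,T);M=R.from_rotvec(s["ee_rot"]).as_matrix()
L=(W-s["tcp_pos"])@M*1000
for v in range(240,300,5): print(v,[(L[v,u].round(0).astype(int).tolist()) for u in (306,312,318,325,331)])
m=(W[...,2]>.044)&(W[...,2]<.054);m[:, :305]=0;m[:205]=0;m[238:]=0;m[:,345:]=0
vv,uu=np.nonzero(m);print(uu.mean(),vv.mean(),m.sum(),np.median(W[m][:,2]));p=pix2w((uu.mean(),vv.mean()),.0488,K,T);print(p,(p-s["tcp_pos"])@M)
E
```

```text
240 [[-23, -9, 73], [-23, -4, 72], [-7, 0, 36], [-23, 5, 71], [-24, 10, 73]]
245 [[-24, -8, 66], [-24, -4, 65], [-24, 0, 66], [-24, 5, 65], [-24, 10, 65]]
250 [[11, -5, -16], [11, -2, -16], [11, 0, -16], [12, 4, -17], [11, 6, -15]]
255 [[12, -5, -22], [11, -2, -21], [11, 0, -21], [11, 3, -21], [12, 6, -22]]
260 [[12, -5, -26], [12, -2, -26], [11, 0, -26], [11, 3, -25], [11, 6, -25]]
265 [[12, -5, -31], [12, -2, -31], [12, 0, -31], [11, 3, -30], [12, 6, -31]]
270 [[11, -4, -34], [11, -2, -34], [11, 0, -34], [12, 3, -35], [12, 6, -35]]
275 [[12, -4, -39], [12, -2, -39], [11, 0, -38], [11, 3, -38], [12, 5, -39]]
280 [[11, -4, -41], [11, -2, -41], [11, 0, -41], [11, 3, -42], [11, 5, -41]]
285 [[12, -4, -46], [11, -2, -45], [12, 0, -46], [11, 3, -45], [11, 5, -45]]
290 [[11, -4, -48], [11, -2, -48], [11, 0, -48], [11, 3, -47], [12, 5, -50]]
295 [[12, -4, -53], [8, -2, -47], [9, 0, -48], [12, 3, -53], [12, 5, -53]]
318.8374717832957 227.25959367945825 443 0.04880804913305678
[0.59431899 0.08798863 0.0488    ] [0.00203981 0.00084754 0.03461825]
```

The wrist depth puts the finger ends about 15 mm behind the TCP rather than 22 mm ahead. I'll cross-check with the scene camera.

```bash
python3 - <<'E'
from h import *
s=readout.observe();M=R.from_rotvec(s["ee_rot"]).as_matrix()
img,d,K,T=cam("scene");W=world(d,K,T);L=(W-s["tcp_pos"])@M*1000
q=K@(np.linalg.inv(T)@np.r_[s["tcp_pos"]+[0,0,-.022],1])[:3];u,v=(q[:2]/q[2]).round().astype(int);print("tip px",u,v)
for r in range(v-30,v+9,2): print(r,[L[r,c].round(0).astype(int).tolist() for c in (u-5,u-2,u,u+2,u+5)])
a,b=max(v-60,0),u-70
cv2.imwrite("pics/s2.png",cv2.resize(img[a:a+110,b:b+145,::-1],None,fx=5,fy=5,interpolation=cv2.INTER_CUBIC)); print(a,b)
E
```

```text
tip px 345 209
179 [[16, -4, -78], [16, -17, -90], [12, -17, -88], [10, -22, -91], [6, -28, -95]]
181 [[11, 8, -61], [15, -15, -82], [11, -16, -81], [6, -15, -79], [0, -16, -77]]
183 [[11, 7, -56], [15, -16, -77], [10, -15, -75], [6, -15, -74], [-7, -3, -58]]
185 [[11, 6, -51], [11, -8, -64], [10, -15, -69], [3, -9, -62], [-3, -12, -62]]
187 [[-45, 129, 85], [11, -8, -58], [9, -14, -62], [6, -16, -63], [12, -41, -87]]
189 [[-42, 122, 84], [12, -10, -55], [9, -14, -57], [12, -29, -71], [12, -42, -83]]
191 [[-40, 117, 86], [9, -5, -43], [7, -10, -46], [12, -28, -65], [12, -43, -78]]
193 [[-36, 108, 83], [9, -5, -37], [7, -10, -40], [12, -30, -61], [11, -42, -72]]
195 [[10, 8, -20], [10, -7, -33], [7, -11, -36], [4, -14, -38], [-3, -13, -34]]
197 [[10, 7, -14], [9, -6, -26], [6, -9, -28], [3, -12, -30], [-3, -14, -28]]
199 [[-27, 87, 82], [9, -6, -20], [6, -9, -22], [3, -13, -24], [-4, -13, -22]]
201 [[-25, 82, 83], [9, -7, -15], [7, -12, -19], [0, -7, -11], [-47, 72, 83]]
203 [[-22, 76, 84], [-30, 75, 86], [-33, 71, 83], [-38, 69, 83], [-45, 66, 83]]
205 [[-19, 70, 84], [-27, 68, 85], [-30, 64, 82], [-27, 46, 64], [-42, 59, 83]]
207 [[-9, 46, 64], [-15, 43, 63], [-19, 40, 61], [-24, 40, 64], [-34, 45, 72]]
209 [[-6, 39, 62], [-13, 37, 63], [-17, 35, 62], [-21, 33, 62], [-29, 32, 65]]
211 [[-4, 35, 64], [-11, 34, 66], [-3, 6, 35], [-22, 34, 71], [-26, 26, 64]]
213 [[-2, 30, 65], [4, 2, 34], [0, 0, 34], [-5, -1, 35], [-26, 25, 70]]
215 [[-2, 30, 73], [6, -3, 35], [2, -4, 35], [-3, -6, 36], [-24, 22, 73]]
217 [[1, 24, 72], [3, 2, 48], [2, -5, 41], [-14, 16, 70], [-21, 14, 71]]
149 275
```

View pics/s2.png

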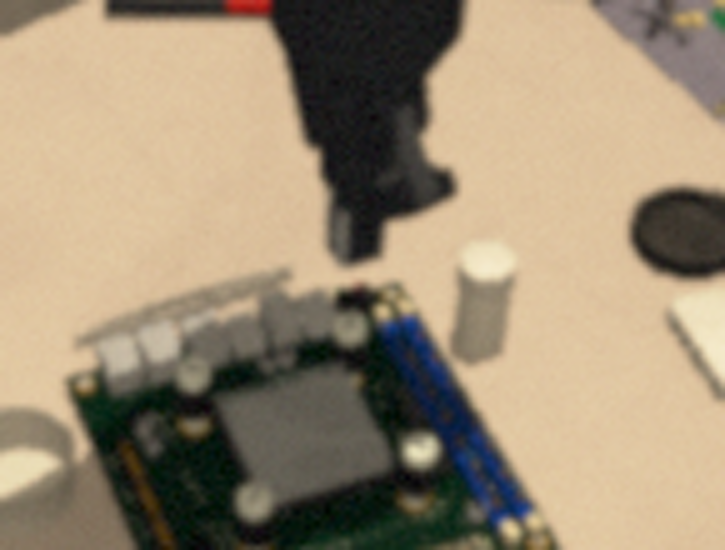

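Both cameras agree: the fingers' ends sit about 14 mm behind the reported TCP, so the tip is near z = 0.097. That is about 37 mm above where the given 22 mm tip length would put it. I'll descend in steps and go by measured force and pictures instead of the stated length.

carry_out --series "0 0 0 0.1 0.05 0.2 1;0 0 0 0 0 0.2 1;0 0 0 0 0 0.2 1;0 0 0 0 0 0.2 1;0 0 0 0 0 0.2 1;0 0 0 0 0 0.2 1;0 0 0 0 0 0.2 1;0 0 0 0 0 0.1 1;0 0 0 0 0 0 1;0 0 0 0 0 0 1"

```text
time: 4.95
tcp_pos: [0.5947, 0.0872, 0.0675]
ee_rot: [0.407, 3.115, -0.0]
wrist_force: [0.1, -0.1, -0.3]
finger_gap: 0.0001
finger_force: 0.0
```

No force where the stated tip length says the pin should already be pressed by 3 mm, so the pictures are right. Going lower, then looking again.

carry_out --series "0 0 0 0 0 0.3 1;0 0 0 0 0 0.4 1;0 0 0 0 0 0.4 1;0 0 0 0 0 0.4 1;0 0 0 0 0 0.4 1;0 0 0 0 0 0.3 1;0 0 0 0 0 0.2 1;0 0 0 0 0 0 1;0 0 0 0 0 0 1;0 0 0 0 0 0 1"

```text
time: 5.95
tcp_pos: [0.5948, 0.0873, 0.0436]
ee_rot: [0.407, 3.115, 0.0]
wrist_force: [0.1, -0.3, 0.2]
finger_gap: -0.0001
finger_force: 0.0
```

```bash
python3 - <<'E'
from h import *
s=readout.observe();M=R.from_rotvec(s["ee_rot"]).as_matrix();print(s["tcp_pos"],s["wrist_force"])
img,d,K,T=cam("wrist");W=world(d,K,T);L=(W-s["tcp_pos"])@M*1000
m=(abs(L[...,0]-11.5)<2)&(abs(L[...,1])<7)&(L[...,2]<10)
print("front face bottom z tool pctl",np.percentile(L[m][:,2],[90,99,100]))
cv2.imwrite("pics/w3.png",cv2.resize(img[190:290,250:400,::-1],None,fx=5,fy=5))
img,d,K,T=cam("scene");W=world(d,K,T);L=(W-s["tcp_pos"])@M*1000
m=(abs(L[...,0])<13)&(abs(L[...,1])<16)&(L[...,2]<8)&(L[...,2]>-40)
print(np.percentile(L[m][:,2],[90,97,100]))
m=(abs(L[...,0])<13)&(abs(L[...,1])<13)&(L[...,2]>8)&(L[...,2]<40);print("below: ",(s["tcp_pos"][2]-L[m][:,2]/1000).max() if m.any() else None)
E
```

```text
[0.5948101  0.08725799 0.04360199] [ 0.06467427 -0.28413985  0.23609626]
front face bottom z tool pctl [-26.38773726 -15.08032205 -12.85321713]
[-1.23486309  6.71919566  7.91025355]
below:  0.03489261143652789
```

View pics/w3.png

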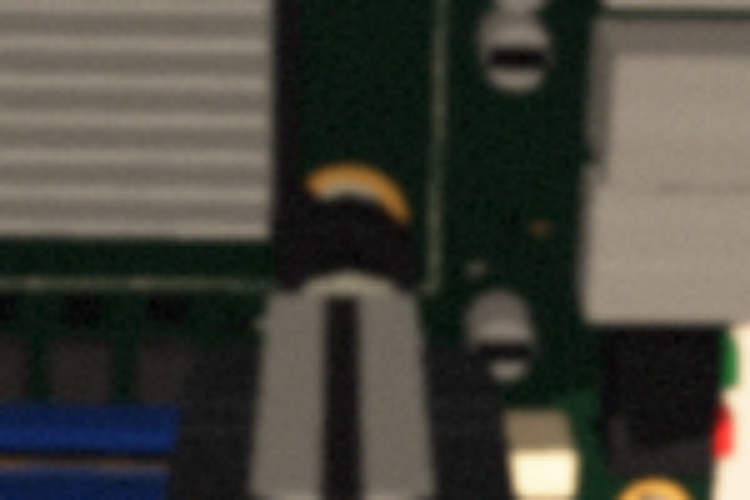

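The closed tips sit over the pin_1 head, with its rim just showing at crop (345,285), and the tip is about 9 mm above the head top. Pressing in small steps by force.

carry_out --series "0 0 0 0 0 0.2 1;0 0 0 0 0 0.2 1;0 0 0 0 0 0.2 1;0 0 0 0 0 0.2 1;0 0 0 0 0 0.2 1;0 0 0 0 0 0.15 1;0 0 0 0 0 0.1 1;0 0 0 0 0 0 1;0 0 0 0 0 0 1;0 0 0 0 0 0 1"

```text
time: 7.05
tcp_pos: [0.5948, 0.0873, 0.031]
ee_rot: [0.407, 3.115, -0.0]
wrist_force: [-1.8, 0.6, 5.0]
finger_gap: 0.0001
finger_force: 2.7
```

carry_out --series "0 0 0 0 0 0.08 1;0 0 0 0 0 0.08 1;0 0 0 0 0 0.08 1;0 0 0 0 0 0.08 1;0 0 0 0 0 0 1;0 0 0 0 0 0 1;0 0 0 0 0 0 1;0 0 0 0 0 0 1;0 0 0 0 0 0 1;0 0 0 0 0 0 1"

```text
time: 8.05
tcp_pos: [0.5948, 0.0873, 0.0284]
ee_rot: [0.407, 3.115, 0.0]
wrist_force: [-4.9, -0.6, 18.2]
finger_gap: 0.0001
finger_force: 8.6
```

Force rose about 5 N/mm over the last 2.6 mm, which is the frame spring with the pin on its stop. Backing off to verify the head height.

carry_out --series "0 0 0 0 0 -0.2 1;0 0 0 0 0 -0.5 1;0 0 0 0 0 -1 1;0 0 0 0 0 -1 1;0 0 0 0 0 -1 1;0 0 0 0 0 -1 1;0 0 0 0 0 -0.7 1;0 0 0 0 0 0 1;0 0 0 0 0 0 1;0 0 0 0 0 0 1"

```text
time: 9.05
tcp_pos: [0.5944, 0.0872, 0.0813]
ee_rot: [-0.407, -3.114, 0.001]
wrist_force: [-0.1, 0.9, 0.4]
finger_gap: 0.0003
finger_force: 0.0
```

```bash
cat > chk.py <<'E'
from h import *
s=readout.observe();print(s["time"],s["tcp_pos"],s["wrist_force"])
img,d,K,T=cam("wrist");W=world(d,K,T)
P=dict(p1=(.5948,.0873),p2=(.5028,.0353),p3=(.5750,.0151),p4=(.5230,.1075))
for k in P:
    m=(np.hypot(W[...,0]-P[k][0],W[...,1]-P[k][1])<.0085)&(W[...,2]>.037)&(W[...,2]<.053)
    if m.sum()>20:
        h=np.percentile(W[m][:,2],70);t=m&(abs(W[...,2]-h)<.002)
        print(k,m.sum(),"h",h.round(4),"xy",W[t].mean(0)[:2].round(4))
    print(k,"togo",togo([*P[k],.0733],s).round(2))
E
python3 chk.py
```

```text
9.05 [0.59437658 0.08720759 0.08126472] [-0.09129519  0.85833814  0.42356615]
p1 447 h 0.0422 xy [0.5953 0.0878]
p1 togo [-0.04  0.02  0.8 ]
p2 700 h 0.05 xy [0.5035 0.0363]
p2 togo [ 7.52 -7.37  0.8 ]
p3 529 h 0.0492 xy [0.5752 0.0161]
p3 togo [ 0.02 -7.47  0.8 ]
p4 604 h 0.0494 xy [0.5236 0.1079]
p4 togo [7.42 0.13 0.8 ]
```

pin_1 reads 42.2 mm, so it is home and the board hasn't moved. Going to pin_2.

carry_out --series "0 0 0 1.3 -1.3 0 1;0 0 0 2 -2 0 1;0 0 0 2 -2 0 1;0 0 0 1.4 -1.4 0 1;0 0 0 0.8 -0.65 0.5 1;0 0 0 0 0 1 1;0 0 0 0 0 1 1;0 0 0 0 0 1 1;0 0 0 0 0 0.3 1;0 0 0 0 0 0 1"

```text
time: 10.1
tcp_pos: [0.5032, 0.0355, 0.0428]
ee_rot: [-0.407, -3.114, 0.001]
wrist_force: [-0.0, -0.6, -0.0]
finger_gap: 0.0002
finger_force: 0.0
```

Target TCP z is about 0.0295 (13.3 mm down).

carry_out --series "0 0 0 0 0 0.2 1;0 0 0 0 0 0.2 1;0 0 0 0 0 0.2 1;0 0 0 0 0 0.2 1;0 0 0 0 0 0.2 1;0 0 0 0 0 0.15 1;0 0 0 0 0 0.1 1;0 0 0 0 0 0.08 1;0 0 0 0 0 0 1;0 0 0 0 0 0 1"

```text
time: 11.1
tcp_pos: [0.5036, 0.0355, 0.0306]
ee_rot: [0.407, 3.115, 0.0]
wrist_force: [-0.1, 0.6, 7.9]
finger_gap: -0.0001
finger_force: 3.6
```

carry_out --series "0 0 0 0 0 0.08 1;0 0 0 0 0 0.06 1;0 0 0 0 0 0 1;0 0 0 0 0 0 1;0 0 0 0 0 -0.3 1;0 0 0 0 0 -1 1;0 0 0 0 0 -1.5 1;0 0 0 0 0 -1.5 1;0 0 0 0 0 -0.9 1;0 0 0 0 0 0 1"

```text
time: 12.1
tcp_pos: [0.5038, 0.0356, 0.0821]
ee_rot: [0.407, 3.114, 0.001]
wrist_force: [-0.2, -0.3, -0.4]
finger_gap: 0.0002
finger_force: 0.0
```

```bash
python3 chk.py
```

```text
12.1 [0.50376698 0.03558972 0.08210147] [-0.208284   -0.2861481  -0.44828987]
p1 togo [-7.47  7.33  0.9 ]
p2 444 h 0.0422 xy [0.5028 0.0358]
p2 togo [ 0.09 -0.05  0.88]
p3 29 h 0.0492 xy [0.5804 0.0151]
p3 togo [-7.41 -0.15  0.89]
p4 519 h 0.0491 xy [0.5227 0.1075]
p4 togo [-0.01  7.44  0.89]
```

pin_2 is home at 42.2 mm. Next is pin_4.

carry_out --series "0 0 0 0 1.3 0 1;0 0 0 0 2 0 1;0 0 0 0 2 0 1;0 0 0 0 1.4 0 1;0 0 0 0 0.74 0.5 1;0 0 0 0 0 1 1;0 0 0 0 0 1 1;0 0 0 0 0 1 1;0 0 0 0 0 0.4 1;0 0 0 0 0 0 1"

```text
time: 13.15
tcp_pos: [0.522, 0.1067, 0.0412]
ee_rot: [-0.408, -3.114, 0.001]
wrist_force: [-0.2, -0.5, 1.1]
finger_gap: -0.0
finger_force: 0.0
```

carry_out --series "0 0 0 0 0 0.2 1;0 0 0 0 0 0.2 1;0 0 0 0 0 0.2 1;0 0 0 0 0 0.2 1;0 0 0 0 0 0.2 1;0 0 0 0 0 0.15 1;0 0 0 0 0 0.1 1;0 0 0 0 0 0.06 1;0 0 0 0 0 0 1;0 0 0 0 0 0 1"

```text
time: 14.15
tcp_pos: [0.5228, 0.1073, 0.0293]
ee_rot: [0.407, 3.114, 0.0]
wrist_force: [-2.1, -1.5, 12.7]
finger_gap: -0.0
finger_force: 6.5
```

carry_out --series "0 0 0 0 0 0.03 1;0 0 0 0 0 0 1;0 0 0 0 0 0 1;0 0 0 0 0 -0.3 1;0 0 0 0 0 -1 1;0 0 0 0 0 -1.5 1;0 0 0 0 0 -1.5 1;0 0 0 0 0 -0.9 1;0 0 0 0 0 0 1;0 0 0 0 0 0 1"

```text
time: 15.15
tcp_pos: [0.5223, 0.1075, 0.0806]
ee_rot: [0.407, 3.115, 0.0]
wrist_force: [0.5, -0.6, 0.2]
finger_gap: -0.0003
finger_force: 0.0
```

```bash
python3 chk.py
```

```text
15.15 [0.52231353 0.1075244  0.08062379] [ 0.52265525 -0.55489376  0.2084124 ]
p1 togo [-7.52 -0.09  0.73]
p2 468 h 0.0422 xy [0.503  0.0364]
p2 togo [ 0.03 -7.48  0.73]
p3 togo [-7.46 -7.58  0.73]
p4 453 h 0.0423 xy [0.5231 0.108 ]
p4 togo [-0.07  0.02  0.73]
```

pin_4 is home. Now pin_3.

carry_out --series "0 0 0 -1.3 -1.3 0 1;0 0 0 -2 -2 0 1;0 0 0 -2 -2 0 1;0 0 0 -1.4 -1.4 0 1;0 0 0 -0.75 -0.84 0.5 1;0 0 0 0 0 1 1;0 0 0 0 0 1 1;0 0 0 0 0 1 1;0 0 0 0 0 0.3 1;0 0 0 0 0 0 1"

```text
time: 16.2
tcp_pos: [0.5745, 0.0159, 0.0419]
ee_rot: [-0.406, -3.114, 0.0]
wrist_force: [0.2, 0.2, -0.2]
finger_gap: 0.0002
finger_force: 0.0
```

carry_out --series "0 0 0 0 0 0.2 1;0 0 0 0 0 0.2 1;0 0 0 0 0 0.2 1;0 0 0 0 0 0.2 1;0 0 0 0 0 0.2 1;0 0 0 0 0 0.15 1;0 0 0 0 0 0.1 1;0 0 0 0 0 0.05 1;0 0 0 0 0 0 1;0 0 0 0 0 0 1"

```text
time: 17.2
tcp_pos: [0.5753, 0.0155, 0.0299]
ee_rot: [0.407, 3.115, 0.0]
wrist_force: [-1.9, 2.1, 9.7]
finger_gap: -0.0
finger_force: 5.1
```

carry_out --series "0 0 0 0 0 0.06 1;0 0 0 0 0 0 1;0 0 0 0 0 0 1;0 0 0 0 0 -0.3 1;0 0 0 0 0 -1 1;0 0 0 0 0 -2 1;0 0 0 0 0 -3 1;0 0 0 0 0 -4 1;0 0 0 0 0 -3 1;0 0 0 0 0 -1 1"

```text
time: 18.2
tcp_pos: [0.5761, 0.0151, 0.1754]
ee_rot: [0.407, 3.111, 0.001]
wrist_force: [-0.3, 0.7, -0.1]
finger_gap: -0.0001
finger_force: 0.0
```

carry_out --series "0 0 0 1 1 0 1;0 0 0 2 2 0 1;0 0 0 1 1 0 1;0 0 0 0.5 0.5 0 1;0 0 0 0 0 0 1;0 0 0 0 0 0 1;0 0 0 0 0 0 1;0 0 0 0 0 0 1;0 0 0 0 0 0 1;0 0 0 0 0 0 1"

```text
time: 19.2
tcp_pos: [0.5432, 0.0702, 0.172]
ee_rot: [0.408, 3.115, -0.0]
wrist_force: [0.3, -0.2, 0.4]
finger_gap: -0.0001
finger_force: 0.0
```

```bash
python3 chk.py
```

```text
19.2 [0.54323124 0.07018021 0.17200745] [ 0.29374386 -0.22954175  0.36913905]
p1 209 h 0.0421 xy [0.595  0.0877]
p1 togo [-4.54  2.98  9.87]
p2 240 h 0.0425 xy [0.503  0.0358]
p2 togo [ 3.01 -4.41  9.87]
p3 204 h 0.0422 xy [0.5748 0.0157]
p3 togo [-4.49 -4.5   9.87]
p4 242 h 0.0422 xy [0.5231 0.1077]
p4 togo [2.92 3.09 9.87]
```

All four pin heads read about 42 mm, nothing has moved, and the arm is clear.

```bash
python3 -c "
from h import *
print(job_done())"
```

```text
the job is handed in; nothing more can be done
None
```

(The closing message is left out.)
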